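Hook a power card into its test fixture and snap it down

ROBOT

A 6-joint arm with a two-finger parallel gripper is mounted at the origin on a cart in front of the work surface, level with it; the furniture and walls round the work are solid. World frame = base frame: x ahead of the robot, y to its left, z up, the work surface at z = 0. Lengths are in m, angles in rad, forces in N, time in s.
With the tool pointing down it reaches from about 0.25 to 0.725 m from the base axis. Payload 4 kg.
Tool frame: the origin (TCP) lies midway between the tips of the shut fingers; the grasp point (between the pads) lies 19 mm behind it (bot.grip_point_offset is the distance from the TCP to the grasp point, in m); z points along the fingers, y is the line along which they close (so a half turn about z gives the same grasp; the last joint's range is limited). The gripper opens to 85 mm and grips with 20 to 120 N. Pads are 22 mm wide; open, the fingers measure 114 mm over their backs; the gripper's body (76 mm by 85 mm) begins 54 mm behind the grasp point. The pads swing forward as they close: fully open they stand 13 mm farther back than shut.
Start: joints at [-1.295, 0.241, 0.005, 1.335, 0, 1.571], TCP at [0.136, -0.481, 0.231] pointing down, gripper open.
Joint ranges: [-2.72, 2.72], [-1.05, 1.87], [-1.09, 1.28], [-1.99, 2.15], [-1.42, 1.44], [-3.14, 3.14]. Speed limits (rad/s): [2.79, 2.79, 3.14, 3.14, 3.14, 3.14].

INTERFACE

Orientations are given as a unit quaternion [x, y, z, w].
In Python, from workcell import bot gives the robot as it stands.
- The arm moves only by the tool step_arm, never from a script. Its argument "targets" is text: rows parted by semicolons, each of 7 numbers parted by spaces: the opening, from -1 (shut) to 1 (fully open), so that 0 is half open, then the shift along the world's x, y, z normalised to -1 to 1, where 1 is 0.5 m, then the turn, a rotation vector about the world's x, y, z normalised to -1 to 1, where 1 is pi/4 rad. In form: gripper x y z wx wy wz; .... A call has 1 to 10 rows; each row is the pose to reach, as a shift and turn from the pose commanded when the call began; what a row does not reach only later rows make up. A row lasts 1/12 s, in which the tool goes at most 41.7 mm and 7.16 degrees, less where a joint would pass 70% of its speed; a pose out of reach is approached as far as the arm can. A call with a number of a shift or a turn outside -1 to 1 is refused whole. A call with a gripper value outside its range is refused whole. The fingers move at their own pace and stop on an object; the grip force is fixed at half the most. Time passes only in rows, so rows that repeat a pose let the fingers close. It gives the time, the measured TCP pose, the force, the opening and the grip force at its end, in the units of the state.
- bot.get_obs(): the state, without advancing time (a new reading comes with each control period).
- bot.camera(name): name is "side" or "top"; returns the picture (384x512x3 uint8, red, green, blue); there is no depth.
- bot.camera_info(name): a dict with "vertical_fov" (degrees; the focal length in pixels is half the picture's height over the tangent of half this angle, whatever the lens; pixels are square), "cx", "cy" (the principal point, pixels), "pose" (4x4, takes a point from camera to world coordinates). Camera axes: x right, y up, looking along -z (the intrinsics and any distortion apply to the point x, -y, -z); pixel columns grow to the right and rows downward; lengths in m; the calibration is good to about 2 mm. A picture is of the moment at which its call begins. camera_info takes no time and is no camera call.
- bot.job_done(): hands the job in; it is judged then, once.
The state is a dict: "clock": time; "joint_pos": joint angles; "joint_vel": joint speeds; "tau": joint torques, N m; "eef_pos": TCP position; "tool_rot": TCP orientation; "ft_force": force on the tool from outside, world axes, zero at the start; "ft_torque": the same for the moment, N m; "grip_width": finger opening in m; "grasp_force": force on a finger pad.
Only numpy, scipy, OpenCV 4.12 (cv2) and the standard library are available. Lean on these libraries where they do the work, as an engineer would, in place of code of your own. Each camera call takes 0.05 s, during which the arm holds its last target. There are 200 camera calls.

TASK

Load the power card into the test fixture: hook the card's narrow tongue under the overhanging lip of the fixture's black socket with the card at a tilt, then swing the card down until it lies flat on the four pillars and the spring catch has snapped home over its free edge. Let go of it there, and leave the adapter box and the beige multi-pin plugs where they are.

Things in the scene. Friction and masses are not known exactly. Their poses are not given: they have to be found in the camera images.
- test_fixture: Card test fixture, fixed on the bench: 176 x 80 mm grey base plate, top 8 mm above the bench. Origin at bench height, midway between socket and catch. Local x runs from the black socket (the end nearer the robot, x -80 to -56 mm) to the dark steel catch housing (x 65 to 95 mm); z up. A seated card has its middle near x = -1, y = 0 mm and its x along local x.
- card_seat (a point): Point level with the tops of the four brass pillars that carry the card, 18 mm above the bench, at fixture x = 0, y = 0; axes of the fixture. Pillars: 8 mm across, at fixture x = -30 and 42, y = -23 and 23 mm. Between them only a low probe block and its fine pins, clear of the card.
- socket_lip (a point): Middle of the lower front edge of the socket's lip: fixture x = -56 mm, 22.2 mm above the bench; axes of the fixture. The lip overhangs 12 mm from here to the back wall at x = -68 mm; its top is 28 mm above the bench. Under it the socket is open down to the base plate. 49 mm between the cheeks, flared to about 53 mm at x = -50 mm.
- catch_nose (a point): Tip of the spring catch's steel nose when home: fixture x = 60 mm, underside 22.2 mm above the bench, 22 mm wide. Its bevel rises steeply outward to 36 mm, a thumb tab to 44 mm. Beside it are two dark stop posts, faces at x = 65.5 mm, bevelled tops up to 30 mm. From back wall to stops: 133.5 mm for the 130 mm card.
- catch (a joint): Spring catch, slides outward along the fixture's local x: 0 m = home, nose over the seated card's edge; up to 0.010 m when pushed back. A card's edge pressed down on the bevel (2 to 6 N) pushes it back by itself, then it springs home over the edge.
- card_heatsink (a point): Grasp point of the loose green power card: centre of its finned heat sink, 40 (card x) x 28 (y) x 30 mm high; grip it across the 28 mm. Card x runs from tongue to free edge, z up. Board 130 x 60 x 3 mm, underside 18 mm below this point, 0.12 to 0.22 kg. The tongue (42 wide, 18 long, corners bevelled) has its tip 73 mm to -x of here; 13 mm high capacitors stand at 39 mm to -x.
- card_free_edge (a point): Middle of the card's free edge (opposite the tongue), at half the board's thickness, 57 mm to +x of the heat sink's centre; axes of the card. The last 17 mm of the board are bare; then comes a grey terminal block, 10 x 40 mm, 11 mm high, its middle 22.5 mm from this edge.
- lamp_elbow (a point): Elbow of the solid black bench lamp. From here its upper arm rises to the right over the bench, just beyond card and fixture: 0.53 m further right it is 0.17 m further from the robot and 0.18 m higher. Keep the wrist on the robot's side of it; a tool leaning back towards the robot is safest. Right of the fixture a solid board holder with a slanting green board stands 0.36 m high.
- adapter_box: Bystander: small aluminium adapter box with a socket at each end, 41 x 89 x 28 mm; origin at the centre of its underside.
- big_plug: Bystander: beige multi-pin plug (of two, the one farther from the robot) with a black cable boot, 62 x 178 x 30 mm; origin on its underside.

How it is judged:
On the way:
1. the tongue is under the socket's lip while the card is still tilted, its free edge above its seated height (x of socket_lip in the frame of card_heatsink between -0.069 and -0.05 m and y of socket_lip in the frame of card_heatsink between -0.008 and 0.008 m and z of socket_lip in the frame of card_heatsink between -0.0165 and -0.004 m and angle between the z axis of card_heatsink and the z axis of test_fixture, either way round above 0.05 rad), for 0.1 s.
At the end, for the whole second after the job is handed in: The card lies still and flat (within 2 degrees) in the fixture, at its seated height within about 2 mm: tongue at least 6 mm under the lip and within 6 mm of the socket's middle line, the free edge within 8 mm of the fixture's middle line, and the catch home (within 2 mm) over the free edge (x of socket_lip in the frame of card_heatsink between -0.067 and -0.058 m and y of socket_lip in the frame of card_heatsink between -0.006 and 0.006 m and z of card_heatsink in the frame of test_fixture between 0.034 and 0.038 m and y of card_free_edge in the frame of test_fixture between -0.008 and 0.008 m and z of card_free_edge in the frame of test_fixture between 0.0172 and 0.0218 m and angle between the z axis of card_heatsink and the z axis of test_fixture, either way round below 0.035 rad and value of joint catch below 0.002 m and linear speed of power_card below 0.02 m/s); the robot touches nothing.
It fails at once if a bystander (adapter box or multi-pin plug) is pushed more than 30 mm (distance of any of adapter_box, big_plug from where it was at the start of the episode above 0.03 m).
It also fails if it takes over 43 s, if anything falls off the work surface, if the arm or the gripper's body presses on something with over 40 N, if the wrist force passes 120 N, or if a joint passes its speed limit or range.

## Working session

There is one attempt and no reset: what is moved stays moved. The work goes in short steps, Python scripts to look and compute and a tool call to move; the robot and the scene stay as the last step left them, time stands still between calls to the robot, and variables do not carry over. Pictures are saved under pics/ and viewed, at most 10 in all, crops included, and the job is handed in when it is done.

Besides the shell and the picture viewer there is one more tool, called after "Emit:" as a command line: name --argument value ..., lists and objects as JSON in quotes. step_arm: Moves the arm, as the interface text tells. Scaled input: -1 to 1 covers 0.5 m each way for a shift and pi/4 rad each way for a turn. Its arguments: {"type":"object","properties":{"targets":{"type":"string"}},"required":["targets"]}

```bash
mkdir -p pics; ls; python3 - <<'E'
from workcell import bot
import cv2, json
for n in("side","top"):
    im=bot.camera(n); cv2.imwrite(f"pics/{n}0.png",im[:,:,::-1]); i=bot.camera_info(n); print(n,i)
o=bot.get_obs(); print(o)
E
```

```text
pics
side {'vertical_fov': 56.05413256442551, 'cx': 258.66917268029533, 'cy': 197.25043357299216, 'pose': array([[-0.94831902,  0.20913359, -0.23865077,  0.23202063],
       [-0.31730098, -0.63287858,  0.70624697,  0.60331026],
       [-0.003337  ,  0.74547156,  0.66652909,  0.86581655],
       [ 0.        ,  0.        ,  0.        ,  1.        ]])}
top {'vertical_fov': 44.78927396177743, 'cx': 258.1378799052184, 'cy': 191.43796827900226, 'pose': array([[ 6.06497559e-03,  9.95084148e-01, -9.88471233e-02,
         3.40458295e-01],
       [-9.99980443e-01,  6.18612667e-03,  9.19193271e-04,
        -5.82734107e-02],
       [ 1.52615548e-03,  9.88396153e-02,  9.95102206e-01,
         1.46129887e+00],
       [ 0.00000000e+00,  0.00000000e+00,  0.00000000e+00,
         1.00000000e+00]])}
{'clock': 0.1, 'joint_pos': array([-1.29497774e+00,  2.41355690e-01,  3.87456356e-03,  1.33520924e+00,
       -1.49643513e-05,  1.57079597e+00]), 'joint_vel': array([-0.00146935, -0.00052179,  0.00422525, -0.00101091, -0.00044735,
        0.00172666]), 'tau': array([-3.72729892e-04, -3.73136795e+01,  2.53010076e+01,  1.08301305e-02,
       -1.70179067e-05,  1.45920797e-05]), 'eef_pos': array([ 0.13600991, -0.48056175,  0.23049893]), 'tool_rot': array([ 9.90505106e-01,  1.37472684e-01, -1.37600376e-04, -9.37001053e-04]), 'ft_force': array([ 0.44619373, -0.42199644, -0.06909258]), 'ft_torque': array([ 0.00859521,  0.0170385 , -0.03476071]), 'grasp_force': 0.0, 'grip_width': 0.08532215090131225}
```

View pics/top0.png

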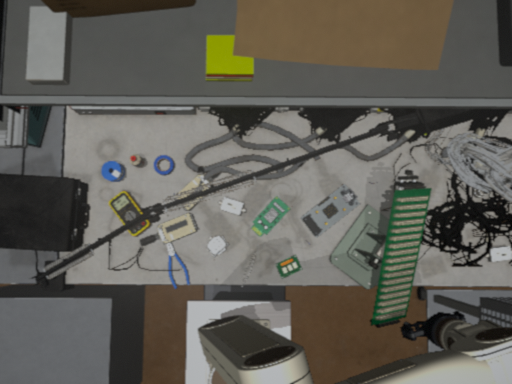

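View pics/side0.png

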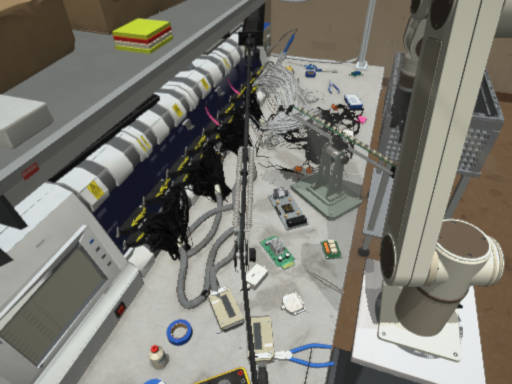

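The top view shows the card near (270,215), the fixture near (330,210) and the lamp arm running just above both. The side view shows the card near (280,250) and the fixture near (288,208). I'll zoom in on both.

```bash
python3 - <<'E'
import cv2, numpy as np
t=cv2.imread("pics/top0.png"); s=cv2.imread("pics/side0.png")
a=cv2.resize(t[180:250,240:370],None,fx=6,fy=6,interpolation=cv2.INTER_CUBIC)
cv2.imwrite("pics/tc.png",a)
b=cv2.resize(s[180:280,250:320],None,fx=6,fy=6,interpolation=cv2.INTER_CUBIC)
cv2.imwrite("pics/sc.png",b)
E
cat > h.py <<'E'
import numpy as np, cv2
from workcell import bot
def cam(n):
    i=bot.camera_info(n); f=192/np.tan(np.radians(i["vertical_fov"])/2); return i,f
def ray(n,u,v):
    i,f=cam(n); P=i["pose"]; d=P[:3,:3]@np.array([(u-i["cx"])/f,-(v-i["cy"])/f,-1]); return P[:3,3],d
def onz(n,u,v,z):
    p,d=ray(n,u,v); return p+d*(z-p[2])/d[2]
def proj(n,X):
    i,f=cam(n); P=i["pose"]; c=P[:3,:3].T@(np.array(X)-P[:3,3]); return np.array([i["cx"]-f*c[0]/c[2], i["cy"]+f*c[1]/c[2]])
E
```

```text
(no output)
```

View pics/tc.png

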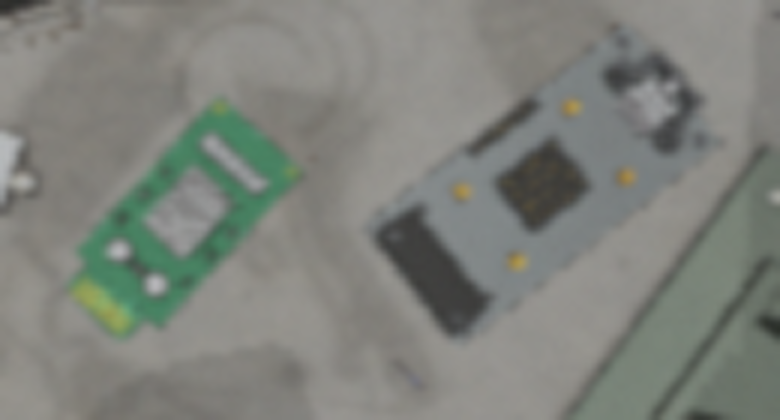

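View pics/sc.png

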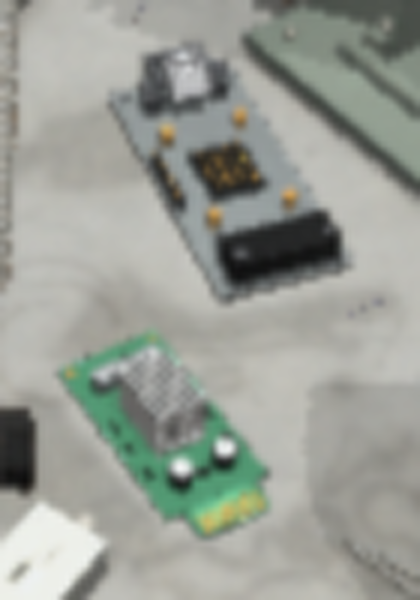

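The top crop shows the brass pillars at crop (463,191), (518,262), (572,107) and (627,177), with the socket at lower left. The card's corners are near (222,100), (298,172), (160,325) and (80,250), and its tongue is at lower left. The side crop shows the same things, with the pillars at (167,133), (240,117), (215,215) and (290,196).

```bash
cat > meas.py <<'E'
from h import *
def blobs(im,box,lo,hi,amin,n):
    x0,y0,x1,y1=box; c=cv2.resize(im[y0:y1,x0:x1],None,fx=6,fy=6,interpolation=cv2.INTER_CUBIC)
    m=cv2.inRange(cv2.cvtColor(c,cv2.COLOR_BGR2HSV),lo,hi)
    k,l,st,ce=cv2.connectedComponentsWithStats(m)
    r=[(st[i,4],(ce[i]+.5)/6-.5+[x0,y0],l==i) for i in range(1,k) if st[i,4]>amin]
    return sorted(r,key=lambda q:-q[0])[:n]
def rect(im,box,lo,hi,name,z):
    b=blobs(im,box,lo,hi,300,1)[0]
    cs=cv2.findContours(b[2].astype('uint8'),cv2.RETR_EXTERNAL,2)[0][0]
    pts=(cs[:,0]+.5)/6-.5+np.array(box[:2])
    W=np.array([onz(name,u,v,z)[:2] for u,v in pts])
    R=cv2.minAreaRect((W*1000).astype('float32')); return R,W
E
python3 - <<'E'
from meas import *
T=cv2.imread("pics/top0.png");S=cv2.imread("pics/side0.png")
pt={'top':[(463,191),(518,262),(572,107),(627,177)],'side':[(215,215),(290,196),(167,133),(240,117)]}
off={'top':(240,180),'side':(250,180)}
for n,im,box in(('top',T,(300,185,365,235)),('side',S,(265,185,310,225))):
    bl=blobs(im,box,(12,100,110),(30,255,255),40,12)
    W=[]
    for p in pt[n]:
        g=(np.array(p)+.5)/6-.5+off[n]
        b=min(bl,key=lambda q:np.hypot(*(q[1]-g))); print(n,b[0],b[1].round(1),g.round(1)); W.append(onz(n,*(b[1] if np.hypot(*(b[1]-g))<2 else g),.018)[:2])
    W=np.array(W); c=W.mean(0); d=(W[2]+W[3]-W[0]-W[1])/2; e=(W[0]+W[2]-W[1]-W[3])/2
    ux=d/np.hypot(*d); print(n,'c',c,'len',np.hypot(*d),np.hypot(*e),'yaw',np.arctan2(*d[::-1]),np.arctan2(-e[0],e[1]),'origin',c-ux*.006)
for n,im,box in(('top',T,(247,190,295,240)),('side',S,(255,230,300,272))):
    R,W=rect(im,box,(30,70,60),(85,255,255),n,.003); print(n,R)
E
```

```text
top 87 [316.4 211.5] [316.8 211.4]
top 111 [325.6 223.1] [325.9 223.2]
top 110 [334.7 197.4] [334.9 197.4]
top 108 [343.8 209.1] [344.1 209.1]
top c [ 0.42662964 -0.28334191] len 0.0719702761866996 0.04569968004154375 yaw -0.9133194451722058 -0.9093058954636352 origin [ 0.42296291 -0.27859269]
side 121 [285.2 215.7] [285.4 215.4]
side 113 [297.8 212.4] [297.9 212.2]
side 115 [277.4 201.9] [277.4 201.8]
side 102 [289.5 199.1] [289.6 199.1]
side c [ 0.42612926 -0.27785091] len 0.0714554840962679 0.045950739286838634 yaw -0.9118165697793842 -0.9095981250976479 origin [ 0.4224554  -0.27310721]
top ((405.5357666015625, -94.49098205566406), (57.77467346191406, 127.97847747802734), 47.63603973388672)
side ((406.0083923339844, -91.47532653808594), (58.94339370727539, 128.20530700683594), 47.66460418701172)
```

```bash
python3 - <<'E'
from h import *
# lamp: top-view points of upper arm; side-view line approx cols
for u,v in [(152,212),(200,191),(250,178),(300,160),(350,142),(380,130)]:
    p,d=ray('top',u,v); best=None
    for z in np.arange(0,.6,.01):
        X=p+d*(z-p[2])/d[2]; a=proj('side',X)
        L=np.interp(a[1],[60,130,200,300,370],[250,248,245.5,250,257])
        e=abs(a[0]-L)
        if best is None or e<best[0]: best=(e,X,a)
    print((u,v),best[1].round(3),best[2].round(0),round(best[0],1))
# board-holder corner points at z .36 / .2
for u,v in [(373,322),(400,326),(402,185),(430,190)]: print(onz('top',u,v,.36).round(3),onz('top',u,v,.2).round(3))
E
```

```text
(152, 212) [0.397 0.182 0.4  ] [247. 223.] 0.1
(200, 191) [0.436 0.061 0.5  ] [248. 137.] 0.0
(250, 178) [ 0.475 -0.041  0.41 ] [248. 145.] 0.1
(300, 160) [ 0.511 -0.151  0.45 ] [249. 104.] 0.1
(350, 142) [ 0.545 -0.255  0.48 ] [250.  74.] 0.0
(380, 130) [ 0.563 -0.309  0.52 ] [250.  50.] 0.1
[ 0.148 -0.327  0.36 ] [ 0.12  -0.366  0.2  ]
[ 0.14  -0.389  0.36 ] [ 0.11  -0.437  0.2  ]
[ 0.467 -0.402  0.36 ] [ 0.486 -0.451  0.2  ]
[ 0.456 -0.468  0.36 ] [ 0.473 -0.527  0.2  ]
```

Lamp clearance looks fine: above the card the arm is at about x 0.495, z 0.42. I'll rise first to clear the board holder.

Emit:
step_arm --targets "0.2 0 0 0.08 0 0 0;0.2 0 0 0.16 0 0 0;0.2 0 0 0.24 0 0 0;0.2 0 0 0.32 0 0 0;0.2 0 0 0.4 0 0 0;0.2 0.04 0.06 0.4 0 0 0.15;0.2 0.08 0.12 0.4 0 0 0.3;0.2 0.11 0.18 0.4 0 0 0.45;0.2 0.14 0.24 0.4 0 0 0.6;0.2 0.17 0.3 0.4 0 0 0.75"

```text
clock: 0.93
eef_pos: [0.2215, -0.3297, 0.4309]
tool_rot: [0.907, 0.421, 0.0, -0.0]
ft_force: [1.1, 0.5, 1.0]
grip_width: 0.0513
grasp_force: 0.0
```

Emit:
step_arm --targets "0.2 0.03 0.06 0 0 0 0.14;0.2 0.06 0.12 0 0 0 0.28;0.2 0.09 0.18 0 0 0 0.42;0.2 0.12 0.24 -0.02 0 0 0.56;0.2 0.15 0.3 -0.05 0 0 0.7;0.2 0.18 0.36 -0.08 0 0 0.84;0.2 0.21 0.42 -0.12 0 0 0.97;0.2 0.22 0.46 -0.16 0 0 0.97;0.2 0.22 0.46 -0.2 0 0 0.97"

```text
clock: 1.68
eef_pos: [0.3317, -0.098, 0.3301]
tool_rot: [0.685, 0.729, 0.001, -0.001]
ft_force: [-0.9, 0.4, -0.7]
grip_width: 0.0516
grasp_force: 0.0
```

```bash
cat >> h.py <<'E'
from scipy.spatial.transform import Rotation as R
def go(pos,yawc,lean):
    """shift/turn (normalised) from measured pose to TCP pos, card yaw, lean back (rad)"""
    o=bot.get_obs(); a=R.from_quat(o["tool_rot"])
    x=np.array([-np.cos(yawc),-np.sin(yawc),0]); z=np.array([0,0,-1.]); y=np.cross(z,x)
    b=R.from_matrix(np.c_[x,y,z]); cy=np.array([-np.sin(yawc),np.cos(yawc),0])
    b=R.from_rotvec(-lean*cy)*b
    w=(b*a.inv()).as_rotvec()
    return ((np.array(pos)-o["eef_pos"])/.5).round(4),(w/(np.pi/4)).round(3)
E
python3 - <<'E'
from h import *
print(bot.get_obs()['joint_pos'].round(2))
l=np.radians(12)
h=np.array([.4117,-.0984]);u=np.array([np.cos(.74),-np.sin(.74)])
# TCP above card along world z
print(go([*h,.14],-.74,l)); print(go([*h,.012],-.74,l))
E
```

```text
[-0.29 -0.09 -0.1   1.56  0.    1.22]
(array([ 0.1601, -0.0008, -0.3802]), array([-0.248, -0.119,  0.975]))
(array([ 0.1601, -0.0008, -0.6362]), array([-0.248, -0.119,  0.975]))
```

Emit:
step_arm --targets "0.2 0.02 0 -0.05 -0.035 -0.017 0.135;0.2 0.04 0 -0.1 -0.07 -0.034 0.27;0.2 0.06 0 -0.15 -0.105 -0.051 0.41;0.2 0.08 0 -0.2 -0.14 -0.068 0.55;0.2 0.1 0 -0.25 -0.175 -0.085 0.69;0.2 0.12 0 -0.3 -0.21 -0.1 0.83;0.2 0.14 0 -0.34 -0.248 -0.119 0.975;0.2 0.16 0 -0.38 -0.248 -0.119 0.975;0.2 0.16 0 -0.38 -0.248 -0.119 0.975"

```text
clock: 2.43
eef_pos: [0.4089, -0.1003, 0.1375]
tool_rot: [0.362, 0.927, -0.038, 0.095]
ft_force: [-0.5, 1.0, 0.4]
grip_width: 0.0512
grasp_force: 0.0
```

```bash
python3 - <<'E'
from h import *
T=bot.camera('top')[:,:,::-1];S=bot.camera('side')[:,:,::-1]
cv2.imwrite('pics/top1.png',T);cv2.imwrite('pics/side1.png',S)
a=cv2.resize(T[160:260,220:320],(500,500),interpolation=2);b=cv2.resize(S[200:290,240:300],(300,450),interpolation=2)
c=np.zeros((500,800,3),'uint8');c[:,:500]=a;c[:450,500:]=b;cv2.imwrite('pics/c1.png',c)
o=bot.get_obs();print(o['eef_pos'],o['joint_pos'].round(2),proj('top',o['eef_pos']),proj('side',o['eef_pos']))
print(go([.4117,-.0984,.012],-.74,np.radians(12)))
E
```

```text
[ 0.41024502 -0.10093292  0.14080216] [-0.16  0.03 -0.52  0.85 -0.12  0.58] [272.62350927 213.07387081] [278.71495    217.52240603]
(array([ 0.0029,  0.0051, -0.2576]), array([-0.001, -0.001,  0.008]))
```

View pics/c1.png

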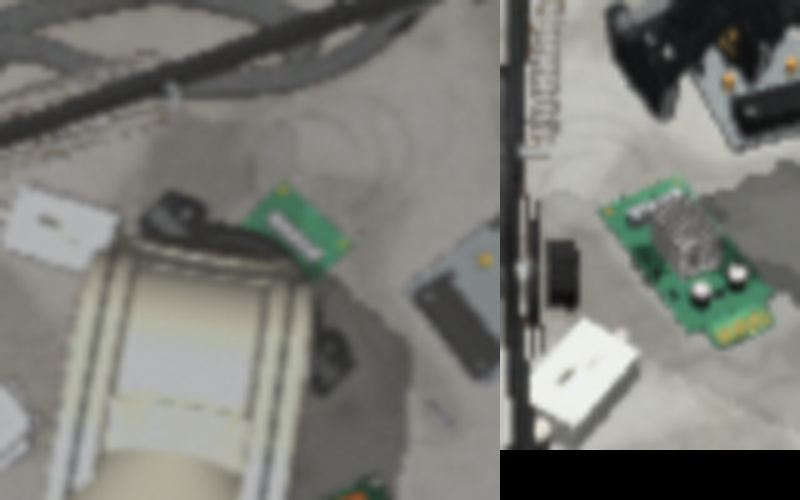

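The side crop shows the fingertips straddling the projected TCP within about 1 px, over the heat sink line. The white box is about 30 mm clear of the fingers, so I'll descend and grip.

Emit:
step_arm --targets "0.2 0.002 0.003 -0.06 0 0 0;0.2 0.003 0.004 -0.12 0 0 0;0.2 0.003 0.005 -0.18 0 0 0;0.2 0.003 0.005 -0.23 0 0 0;0.2 0.003 0.005 -0.257 0 0 0;0.2 0.003 0.005 -0.257 0 0 0;-1 0.003 0.005 -0.257 0 0 0;-1 0.003 0.005 -0.257 0 0 0;-1 0.003 0.005 -0.257 0 0 0;-1 0.003 0.005 -0.257 0 0 0"

```text
clock: 3.37
eef_pos: [0.4144, -0.099, 0.0148]
tool_rot: [0.363, 0.926, -0.037, 0.1]
ft_force: [-1.9, 1.1, 7.5]
grip_width: 0.0268
grasp_force: 60.5
```

Emit:
step_arm --targets "-1 0 0 0 0 0 0;-1 0 0 0 0 0 0;-1 0 0 0 0 0 0;-1 0 0 0.06 0 0 0;-1 0 0 0.12 0 0 0;-1 0 0 0.18 0 0 0;-1 0 0 0.24 0 0 0;-1 0 0 0.24 0 0 0;-1 0 0 0.24 0 0 0"

```text
clock: 4.12
eef_pos: [0.4147, -0.0989, 0.1356]
tool_rot: [0.363, 0.926, -0.037, 0.101]
ft_force: [-1.1, -0.4, -2.8]
grip_width: 0.0266
grasp_force: 60.2
```

```bash
python3 - <<'E'
from h import *
T=bot.camera('top')[:,:,::-1];S=bot.camera('side')[:,:,::-1]
cv2.imwrite('pics/top2.png',T);cv2.imwrite('pics/side2.png',S)
a=cv2.resize(T[160:260,240:320],(400,500),interpolation=2);b=cv2.resize(S[170:270,240:320],(400,500),interpolation=2)
cv2.imwrite('pics/c2.png',np.hstack([a,b]))
o=bot.get_obs();print(o['eef_pos'],o['tool_rot'],o['joint_pos'].round(2),proj('top',o['eef_pos']),proj('side',o['eef_pos']),o['grip_width'])
E
```

```text
[ 0.41187177 -0.09844922  0.1324104 ] [ 0.36251273  0.92606131 -0.03767098  0.09785638] [-0.15  0.04 -0.53  0.82 -0.12  0.58] [271.65930353 212.65337292] [277.82402085 220.06768174] 0.026963300354171393
```

View pics/c2.png

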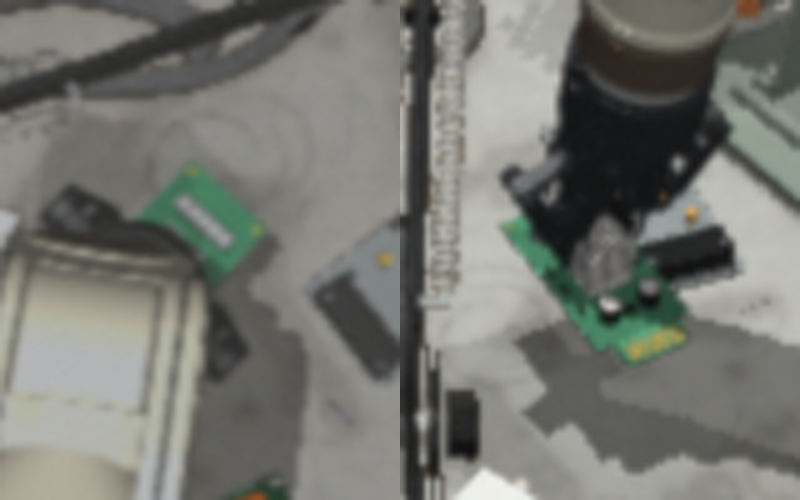

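The top crop shows the card level in the grip, with free-edge corners at (192,163) and (268,236). The side crop shows the tongue tip corners at (630,362) and (690,335), all inside the grip as expected. Next I'll work out the card's offset in the grip and each camera's bias against the TCP.

```bash
python3 - <<'E'
from h import *
o=[bot.get_obs() for _ in range(1)][0]
p=o['eef_pos'];Rm=R.from_quat(o['tool_rot']).as_matrix()
yaw=np.arctan2(-Rm[1,0],-Rm[0,0]); print('yaw',yaw,'lean',np.degrees(np.arccos(-Rm[2,2])),p)
ux=np.array([np.cos(yaw),np.sin(yaw)]);uy=np.array([-ux[1],ux[0]])
def f(n,u,v,z):
    w=onz(n,u,v,z)[:2]-p[:2]; return (np.array([w@ux,w@uy])*1000).round(1)
z=p[2]+.0045-.015
for n,u,v in [('top',278.4,192.6),('top',293.6,207.2),('side',286,242.4),('side',298,237),('side',260.6,214.4)]: print(n,f(n,u,v,z))
# fixture directions of camera discrepancy in its frame, target
print(proj('side',[*p[:2],p[2]]))
E
```

```text
yaw -0.7463662358459137 lean 12.037846300212049 [ 0.41187177 -0.09844922  0.1324104 ]
top [56.3 25.4]
top [ 55.3 -35.3]
side [-74.8  18.7]
side [-74.2 -20.6]
side [53.2 26.6]
[277.82402085 220.06768174]
```

```bash
cat >> h.py <<'E'
FO=np.array([.423,-.2725,0]); FY=-.911; LG=np.radians(12.04); TC=np.array([1.5,0,-5])/1000
Fr=R.from_euler('z',FY)
def rc(th): return Fr*R.from_euler('y',-th)
def tcp(lx,lz,thd,dz=0,dy=0):
    """TCP such that lip sits at card (lx,dy,lz) mm, tilt thd deg, lifted dz mm"""
    th=np.radians(thd); lip=FO+Fr.apply([-.056,0,.0222])
    H=lip-rc(th).apply(np.array([lx,dy,lz])/1000)
    return H+rc(th).apply(TC)+[0,0,dz/1000], th+LG
E
python3 - <<'E'
from h import *
for a in [(-87,-11,18,60),(-87,-11,18,15)]:
    p,l=tcp(*a); print(p.round(4),np.degrees(l),go(p,FY,l))
E
```

```text
[ 0.4391 -0.2933  0.1153] 30.040000000000003 (array([ 0.0545, -0.3897, -0.0343]), array([-0.296, -0.27 , -0.208]))
[ 0.4391 -0.2933  0.0703] 30.040000000000003 (array([ 0.0545, -0.3897, -0.1243]), array([-0.296, -0.27 , -0.208]))
```

Emit:
step_arm --targets "-1 0.01 -0.05 0 -0.04 -0.04 -0.03;-1 0.02 -0.11 0 -0.08 -0.08 -0.06;-1 0.03 -0.17 0 -0.12 -0.12 -0.09;-1 0.035 -0.23 0 -0.17 -0.16 -0.12;-1 0.04 -0.29 -0.01 -0.22 -0.2 -0.15;-1 0.05 -0.34 -0.02 -0.26 -0.24 -0.18;-1 0.054 -0.39 -0.034 -0.296 -0.27 -0.208;-1 0.054 -0.39 -0.064 -0.296 -0.27 -0.208;-1 0.054 -0.39 -0.094 -0.296 -0.27 -0.208;-1 0.054 -0.39 -0.094 -0.296 -0.27 -0.208"

```text
clock: 5.05
eef_pos: [0.4351, -0.2917, 0.08]
tool_rot: [0.425, 0.869, -0.114, 0.228]
ft_force: [-0.8, 0.7, -2.4]
grip_width: 0.0265
grasp_force: 60.1
```

```bash
python3 - <<'E'
from h import *
T=bot.camera('top')[:,:,::-1];S=bot.camera('side')[:,:,::-1]
cv2.imwrite('pics/top3.png',T);cv2.imwrite('pics/side3.png',S)
a=cv2.resize(T[170:250,300:375],(375,400),interpolation=2);b=cv2.resize(S[180:240,255:315],(420,420),interpolation=2)[:400]
cv2.imwrite('pics/c3.png',np.hstack([a,b]))
o=bot.get_obs();print(o['eef_pos'],o['joint_pos'].round(2),o['grip_width'],o['ft_force'].round(1))
l=tcp(-87,-11,18)[1]; print(go(o['eef_pos'],FY,l))
E
```

```text
[ 0.43772172 -0.29269839  0.08346772] [-0.46  0.16 -0.7   0.24 -0.22  0.39] 0.026354758698643458 [-0.2  0.2 -2. ]
(array([0., 0., 0.]), array([-0.003, -0.005, -0.001]))
```

View pics/c3.png

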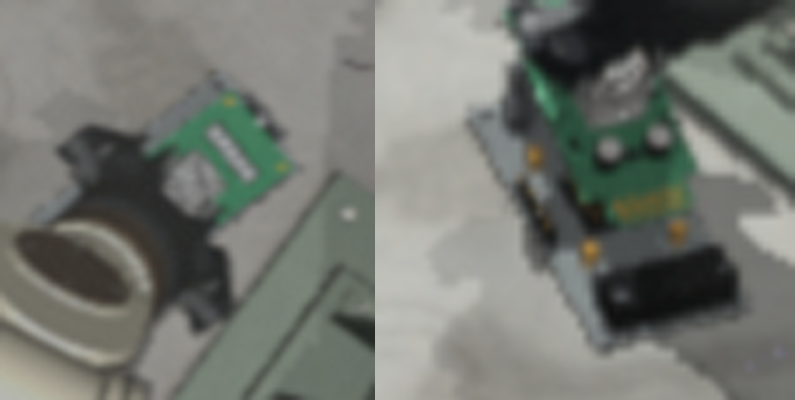

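The side crop shows the tilted tongue (tip corners (612,222) and (690,210)) above and ahead of the socket, in line with its opening. The front pillars are at (592,250) and (679,230). Next I compare these with the model's predictions.

```bash
python3 - <<'E'
from h import *
from meas import blobs
S=cv2.imread('pics/side3.png')
o=bot.get_obs();p=o['eef_pos'];Rt=R.from_quat(o['tool_rot'])
Rg=R.from_matrix(np.array([[-1,0,0],[0,1,0],[0,0,-1.]]))  # tool->card at zero lean
Rc=Rt*Rg.inv()*R.from_euler('y',LG)   # card orientation
print('card euler zyx',Rc.as_euler('zyx',degrees=True).round(1),p)
H=p-Rc.apply(TC)
obs={(-73,17,-18):(288.9,211.7),(-73,-17,-18):(300.0,210.)}
for c,q in obs.items():
    X=H+Rc.apply(np.array(c)/1000); w=onz('side',*q,X[2])-X; print('tip',proj('side',X).round(1),q,'err mm in fixture',(Fr.inv().apply(w)*1000).round(1))
for x,y,q in [(-30,23,(286,215.3)),(-30,-23,(298.4,212.4))]:
    X=FO+Fr.apply([x/1000,y/1000,.018]); w=onz('side',*q,.018)-X; print('pillar',proj('side',X).round(1),q,(Fr.inv().apply(w)*1000).round(1))
for b in blobs(S,(265,185,310,225),(12,100,110),(30,255,255),60,8): print(b[0],b[1].round(1))
E
```

```text
card euler zyx [-53.5 -10.7 -14.3] [ 0.43772172 -0.29269839  0.08346772]
tip [288.8 211.1] (288.9, 211.7) err mm in fixture [-2.7  0.7  0. ]
tip [298.4 208.7] (300.0, 210.0) err mm in fixture [-7.5 -2.5  0. ]
pillar [285.  215.8] (286, 215.3) [ 1. -4.  0.]
pillar [297.7 212.6] (298.4, 212.4) [-0.1 -2.6  0. ]
194 [285.3 215.4]
97 [277.2 201.8]
75 [297.9 212. ]
```

```bash
python3 - <<'E'
from h import *
from meas import blobs
T=cv2.imread('pics/top3.png');S=cv2.imread('pics/side3.png')
o=bot.get_obs();p=o['eef_pos'];Rt=R.from_quat(o['tool_rot'])
Rg=R.from_matrix(np.array([[-1,0,0],[0,1,0],[0,0,-1.]]))
Rc=Rt*Rg.inv()*R.from_euler('y',LG); print(Rc.as_euler('ZYX',degrees=True).round(1)); H=p-Rc.apply(TC)
def quad(im,box,lo,hi,n):
    b=blobs(im,box,lo,hi,300,1)[0]; c=max(cv2.findContours(b[2].astype('uint8'),cv2.RETR_EXTERNAL,2)[0],key=len)
    h=cv2.approxPolyDP(cv2.convexHull(c),6,True)[:,0]; return (h+.5)/6-.5+np.array(box[:2])
print('side hull',quad(S,(275,190,307,217),(18,60,40),(90,255,255),'side').round(1).tolist())
print('top hull',quad(T,(325,180,365,220),(30,60,50),(90,255,255),'top').round(1).tolist())
for n,c in [('side',(-73,17,-18)),('side',(-73,-17,-18)),('side',(-69,21,-18)),('side',(-69,-21,-18)),('side',(-55,-30,-18)),('top',(57,30,-15)),('top',(57,-30,-15)),('side',(-73,0,-16.5))]:
    print(n,c,proj(n,H+Rc.apply(np.array(c)/1000)).round(1))
E
```

```text
[-52.1 -17.8  -0.1]
side hull [[276.1, 189.6], [295.4, 191.2], [300.1, 202.9], [299.1, 209.1], [289.9, 212.1], [284.1, 209.1]]
top hull [[345.6, 187.9], [353.8, 196.4], [357.2, 203.4], [342.8, 214.1], [329.1, 200.6]]
side (-73, 17, -18) [288.8 211.1]
side (-73, -17, -18) [298.4 208.7]
side (-69, 21, -18) [287.2 210.4]
side (-69, -21, -18) [299.  207.4]
side (-55, -30, -18) [299.9 203.2]
top (57, 30, -15) [345.6 185.6]
top (57, -30, -15) [358.3 201.6]
side (-73, 0, -16.5) [293.7 209.7]
```

```bash
sed -i 's/TC=np.array(\[1.5/TC=np.array([3/' h.py; python3 - <<'E'
from h import *
for a in [(-87,-11,18),(-80,-11,18),(-72,-11,18),(-61,-11,18)]:
    p,l=tcp(*a); print(a,go(p,FY,l))
E
```

```text
(-87, -11, 18) (array([ 0.0046, -0.0034, -0.0555]), array([-0.003, -0.005, -0.001]))
(-80, -11, 18) (array([-0.0036,  0.0071, -0.0598]), array([-0.003, -0.005, -0.001]))
(-72, -11, 18) (array([-0.0129,  0.0191, -0.0648]), array([-0.003, -0.005, -0.001]))
(-61, -11, 18) (array([-0.0257,  0.0356, -0.0716]), array([-0.003, -0.005, -0.001]))
```

Emit:
step_arm --targets "-1 0.0046 -0.0034 -0.03 0 0 0;-1 0.0046 -0.0034 -0.0555 0 0 0;-1 0.0046 -0.0034 -0.0555 0 0 0;-1 -0.0036 0.0071 -0.06 0 0 0;-1 -0.008 0.013 -0.062 0 0 0;-1 -0.013 0.019 -0.065 0 0 0;-1 -0.019 0.027 -0.068 0 0 0;-1 -0.0257 0.0356 -0.0716 0 0 0;-1 -0.0257 0.0356 -0.0716 0 0 0;-1 -0.0257 0.0356 -0.0716 0 0 0"

```text
clock: 5.98
eef_pos: [0.4271, -0.2758, 0.0505]
tool_rot: [0.425, 0.867, -0.114, 0.234]
ft_force: [-0.2, -0.8, -1.4]
grip_width: 0.0263
grasp_force: 60.1
```

```bash
python3 - <<'E'
from h import *
S=bot.camera('side')[:,:,::-1];T=bot.camera('top')[:,:,::-1]
cv2.imwrite('pics/side4.png',S)
a=cv2.resize(T[170:250,300:375],(375,400),interpolation=2);b=cv2.resize(S[180:240,255:315],(420,420),interpolation=2)[:400]
cv2.imwrite('pics/c4.png',np.hstack([a,b]))
o=bot.get_obs();print(o['eef_pos'],o['ft_force'].round(1),o['ft_torque'].round(2))
p,l=tcp(-61,-11,18); print(p,go(p,FY,l))
E
```

```text
[ 0.42704936 -0.27587087  0.05030007] [ 0.4 -0.6 -0.7] [ 0.38  0.28 -0.08]
[ 0.42484715 -0.27488103  0.04768343] (array([-0.0044,  0.002 , -0.0052]), array([ 0.001,  0.002, -0.001]))
```

View pics/c4.png

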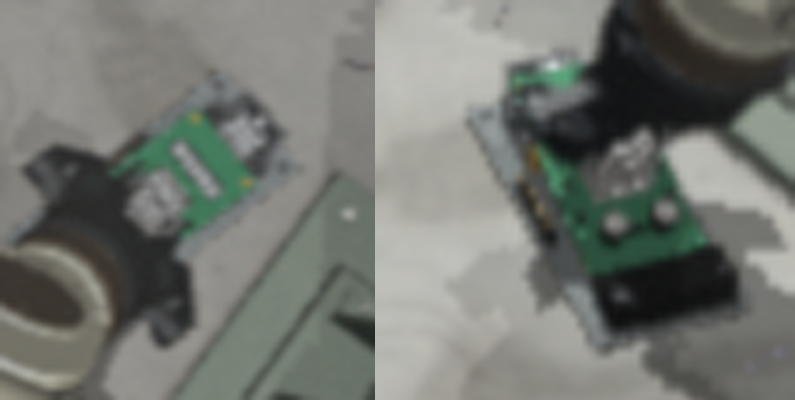

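The side crop shows the tongue gone under the black socket lip (lip front edge near (590,285) to (735,250)), with the card centred and the free edge up over the catch. I'll advance gently to feel for the back wall.

Emit:
step_arm --targets "-1 -0.0022 0.001 -0.0026 0 0 0;-1 -0.0044 0.002 -0.0052 0 0 0;-1 -0.0044 0.002 -0.0052 0 0 0;-1 -0.0044 0.002 -0.0052 0 0 0"

```text
clock: 6.42
eef_pos: [0.4261, -0.2756, 0.0484]
tool_rot: [0.425, 0.867, -0.114, 0.235]
ft_force: [3.8, -2.9, -1.3]
grip_width: 0.0265
grasp_force: 60.0
```

Emit:
step_arm --targets "-1 -0.0012 0.0015 -0.0006 0 0 0;-1 -0.0023 0.003 -0.0012 0 0 0;-1 -0.0023 0.003 -0.0012 0 0 0;-1 -0.0023 0.003 -0.0012 0 0 0"

```text
clock: 6.75
eef_pos: [0.4259, -0.2752, 0.0488]
tool_rot: [0.425, 0.866, -0.115, 0.236]
ft_force: [5.2, -5.5, -1.5]
grip_width: 0.0265
grasp_force: 59.6
```

Emit:
step_arm --targets "-1 -0.0012 0.0015 -0.0006 0 0 0;-1 -0.0023 0.003 -0.0012 0 0 0;-1 -0.0023 0.003 -0.0012 0 0 0;-1 -0.0023 0.003 -0.0012 0 0 0"

```text
clock: 7.08
eef_pos: [0.4256, -0.2748, 0.0491]
tool_rot: [0.425, 0.866, -0.115, 0.237]
ft_force: [6.4, -8.1, -2.5]
grip_width: 0.0267
grasp_force: 59.4
```

```bash
python3 - <<'E'
from h import *
from meas import blobs
T=bot.camera('top')[:,:,::-1].copy()
b=blobs(T,(320,180,358,216),(30,60,50),(90,255,255),300,1)[0]; c=max(cv2.findContours(b[2].astype('uint8'),cv2.RETR_EXTERNAL,2)[0],key=len)
h=(cv2.approxPolyDP(cv2.convexHull(c),6,True)[:,0]+.5)/6-.5+[320,180]
FT=np.array([.42296,-.27859,0])
for q in h: print(q.round(1),(Fr.inv().apply(onz('top',*q,.053)-FT)*1000).round(1))
o=bot.get_obs();p=o['eef_pos'];l=R.from_quat(o['tool_rot']).as_matrix()[:,2];print(p,'lean',np.degrees(np.arccos(-l[2])),o['ft_force'].round(1),o['ft_torque'].round(2),(Fr.inv().apply(p-FO)*1000).round(1))
E
```

```text
[338.8 192.8] [54.1 27.5 53. ]
[348.9 203.8] [ 57.7 -17.4  53. ]
[349.6 206.9] [ 53.3 -26.2  53. ]
[339.9 215.4] [ 14.1 -28.5  53. ]
[336.4 215.4] [  5.7 -22.1  53. ]
[321.2 204.2] [-9.8 32.4 53. ]
[ 0.42563753 -0.27482841  0.04908227] lean 30.595199473358008 [ 6.6 -7.8 -2. ] [-1.22 -1.   -0.13] [ 3.5  0.7 49.1]
```

The free edge measures x≈55–57 mm at this tilt, where 55 is expected with the tongue tip on the back wall. So this contact is the back wall, and the card is centred to about 0.6 mm. I'll recalibrate and plan the swing down.

```bash
sed -i 's/TC=np.array(\[3/TC=np.array([6.7/' h.py; python3 - <<'E'
from h import *
for a in [(-61,-12,18),(-61.5,-12.3,13.5),(-62,-12.7,9),(-62.5,-13.2,5),(-63,-13.8,1),(-63,-13.8,-1),(-63,-11,-3)]:
    p,l=tcp(*a); print(a,*go(p,FY,l),p.round(4))
E
```

```text
(-61, -12, 18) [ 0.0024 -0.0052  0.0014] [0.008 0.01  0.002] [ 0.4268 -0.2774  0.0498]
(-61.5, -12.3, 13.5) [ 0.0053 -0.009  -0.0077] [0.087 0.071 0.003] [ 0.4283 -0.2793  0.0452]
(-62, -12.7, 9) [ 0.0078 -0.0122 -0.0171] [0.166 0.132 0.003] [ 0.4295 -0.2809  0.0406]
(-62.5, -13.2, 5) [ 0.0097 -0.0147 -0.0254] [0.236 0.187 0.003] [ 0.4305 -0.2822  0.0364]
(-63, -13.8, 1) [ 0.0113 -0.0167 -0.0337] [0.307 0.241 0.003] [ 0.4313 -0.2832  0.0322]
(-63, -13.8, -1) [ 0.0117 -0.0172 -0.0386] [0.342 0.268 0.003] [ 0.4315 -0.2834  0.0298]
(-63, -11, -3) [ 0.0118 -0.0173 -0.0491] [0.377 0.295 0.003] [ 0.4315 -0.2835  0.0245]
```

Emit:
step_arm --targets "-1 0.003 -0.004 0.001 0 0 0;-1 0.006 -0.008 0.002 0 0 0;-1 0.007 -0.009 0.002 0 0 0;-1 0.007 -0.009 0.002 0 0 0"

```text
clock: 7.47
eef_pos: [0.4257, -0.2765, 0.0471]
tool_rot: [0.425, 0.867, -0.114, 0.233]
ft_force: [3.3, -2.9, -0.8]
grip_width: 0.0267
grasp_force: 60.1
```

```bash
cat > plan.py <<'E'
from h import *
o=bot.get_obs(); print(o['eef_pos'],o['ft_force'].round(1),(Fr.inv().apply(o['eef_pos']-FO)*1000).round(1))
for a in [(-61,-12,18),(-61.5,-12.3,13.5),(-62,-12.7,9),(-62.5,-13.2,5),(-63,-13.8,1),(-63,-13.8,0),(-63,-13.8,-2),(-63,-11,-3)]:
    p,l=tcp(*a); print(a,*go(p,FY,l))
E
python3 plan.py
```

```text
[ 0.4257115  -0.27647528  0.04712978] [ 3.3 -2.9 -0.8] [ 4.8 -0.3 47.1]
(-61, -12, 18) [ 0.0022 -0.0019  0.0053] [ 0.001  0.001 -0.   ]
(-61.5, -12.3, 13.5) [ 0.0051 -0.0057 -0.0038] [ 0.08   0.062 -0.   ]
(-62, -12.7, 9) [ 0.0076 -0.0089 -0.0132] [ 0.159  0.123 -0.   ]
(-62.5, -13.2, 5) [ 0.0096 -0.0114 -0.0215] [ 0.229  0.178 -0.   ]
(-63, -13.8, 1) [ 0.0112 -0.0134 -0.0298] [ 0.299  0.232 -0.   ]
(-63, -13.8, 0) [ 0.0114 -0.0137 -0.0323] [ 0.317  0.246 -0.   ]
(-63, -13.8, -2) [ 0.0117 -0.0141 -0.0371] [ 0.352  0.273 -0.   ]
(-63, -11, -3) [ 0.0116 -0.014  -0.0452] [ 0.369  0.287 -0.   ]
```

Emit:
step_arm --targets "-1 0.0045 -0.005 0.005 0 0 0;-1 0.0045 -0.005 0.005 0 0 0;-1 0.006 -0.007 0 0.04 0.03 0;-1 0.0075 -0.0087 -0.004 0.08 0.062 0;-1 0.0087 -0.0105 -0.0085 0.12 0.092 0;-1 0.01 -0.012 -0.0132 0.159 0.123 0;-1 0.01 -0.012 -0.0132 0.159 0.123 0;-1 0.01 -0.012 -0.0132 0.159 0.123 0"

```text
clock: 8.13
eef_pos: [0.4301, -0.2821, 0.0399]
tool_rot: [0.433, 0.883, -0.08, 0.164]
ft_force: [-0.3, 0.3, -1.5]
grip_width: 0.0265
grasp_force: 60.2
```

```bash
python3 plan.py
```

```text
[ 0.43012765 -0.28213414  0.03994045] [-0.3  0.3 -1.5] [12.  -0.3 39.9]
(-61, -12, 18) [-0.0066  0.0094  0.0197] [-0.159 -0.123 -0.   ]
(-61.5, -12.3, 13.5) [-0.0037  0.0057  0.0106] [-0.08  -0.062 -0.   ]
(-62, -12.7, 9) [-0.0012  0.0024  0.0012] [-0.001 -0.001 -0.   ]
(-62.5, -13.2, 5) [ 0.0007 -0.     -0.0071] [ 0.069  0.054 -0.   ]
(-63, -13.8, 1) [ 0.0023 -0.0021 -0.0155] [ 0.139  0.108 -0.   ]
(-63, -13.8, 0) [ 0.0025 -0.0024 -0.0179] [ 0.157  0.122 -0.   ]
(-63, -13.8, -2) [ 0.0029 -0.0028 -0.0228] [ 0.192  0.149 -0.   ]
(-63, -11, -3) [ 0.0028 -0.0027 -0.0308] [ 0.21   0.163 -0.   ]
```

Emit:
step_arm --targets "-1 0 0.001 -0.003 0.035 0.027 0;-1 0.0007 0 -0.0071 0.069 0.054 0;-1 0.0015 -0.001 -0.011 0.104 0.08 0;-1 0.0023 -0.0021 -0.0155 0.139 0.108 0;-1 0.0025 -0.0024 -0.018 0.157 0.122 0;-1 0.0025 -0.0024 -0.018 0.157 0.122 0;-1 0.0025 -0.0024 -0.018 0.157 0.122 0"

```text
clock: 8.72
eef_pos: [0.4314, -0.2831, 0.0328]
tool_rot: [0.437, 0.893, -0.046, 0.095]
ft_force: [-5.3, 3.1, 12.7]
grip_width: 0.0268
grasp_force: 62.3
```

```bash
python3 plan.py; python3 -c "
from h import *
o=bot.get_obs();print(o['ft_torque'].round(2));print(Fr.inv().apply(o['ft_torque']).round(2))"
```

```text
[ 0.43144944 -0.28307151  0.03277064] [-5.3  3.1 12.7] [13.5  0.2 32.8]
(-61, -12, 18) [-0.0093  0.0113  0.034 ] [-0.314 -0.243 -0.001]
(-61.5, -12.3, 13.5) [-0.0063  0.0075  0.0249] [-0.236 -0.182 -0.001]
(-62, -12.7, 9) [-0.0038  0.0043  0.0156] [-0.157 -0.121 -0.001]
(-62.5, -13.2, 5) [-0.0019  0.0018  0.0073] [-0.086 -0.066 -0.001]
(-63, -13.8, 1) [-0.0003 -0.0002 -0.0011] [-0.016 -0.012 -0.001]
(-63, -13.8, 0) [-0.0001 -0.0005 -0.0035] [ 0.001  0.002 -0.001]
(-63, -13.8, -2) [ 0.0002 -0.0009 -0.0084] [ 0.037  0.029 -0.001]
(-63, -11, -3) [ 0.0002 -0.0009 -0.0165] [ 0.054  0.043 -0.001]
[ 0.5   0.67 -0.14]
[-0.22  0.81 -0.14]
```

```bash
cat > look.py <<'E'
from h import *
import sys
S=bot.camera('side')[:,:,::-1];T=bot.camera('top')[:,:,::-1]
a=cv2.resize(T[170:240,310:370],(400,467),interpolation=2);b=cv2.resize(S[180:235,260:310],(400,440),interpolation=2)
c=np.zeros((467,800,3),'uint8');c[:,:400]=a;c[:440,400:]=b;cv2.imwrite(f'pics/{sys.argv[1]}.png',c)
E
python3 look.py c5
```

```text
(no output)
```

View pics/c5.png

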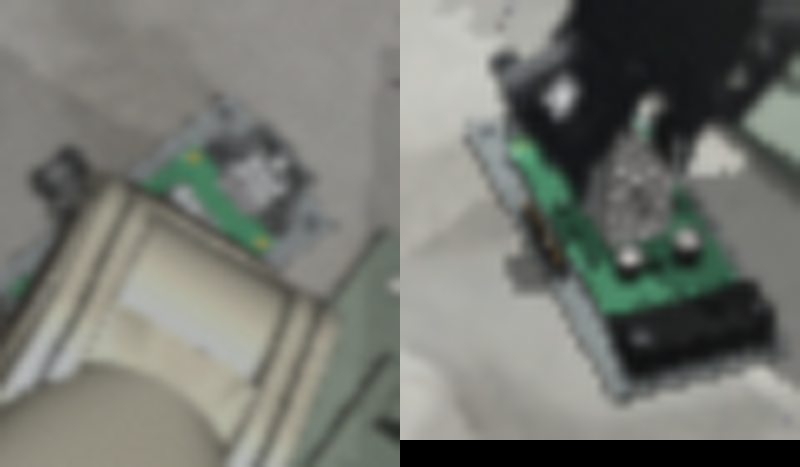

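The crops show the card nearly flat in the fixture, its free edge at the catch nose, with about 13 N pushing up. Press on, with a little over-rotation.

Emit:
step_arm --targets "-1 0 0 -0.004 0.018 0.014 0;-1 0 0 -0.008 0.036 0.028 0;-1 0 0 -0.012 0.053 0.041 0;-1 0 0 -0.012 0.053 0.041 0;-1 0 0 -0.012 0.053 0.041 0"

```text
clock: 9.23
eef_pos: [0.4329, -0.2838, 0.0314]
tool_rot: [0.438, 0.895, -0.035, 0.074]
ft_force: [-15.7, 11.1, 44.1]
grip_width: 0.0267
grasp_force: 68.5
```

```bash
cat > st.py <<'E'
from h import *
o=bot.get_obs(); l=R.from_quat(o['tool_rot']).as_matrix()[:,2]
print((Fr.inv().apply(o['eef_pos']-FO)*1000).round(1),'F',Fr.inv().apply(o['ft_force']).round(1),'M',Fr.inv().apply(o['ft_torque']).round(2),'lean',np.degrees(np.arccos(-l[2])).round(2))
E
python3 st.py
```

```text
[15.1  0.9 31.4] F [-18.3  -5.6  44.1] M [-0.88  2.   -0.07] lean 9.45
```

```bash
cat > catch.py <<'E'
from h import *
T=bot.camera('top')[:,:,::-1].copy();S=bot.camera('side')[:,:,::-1].copy()
cv2.imwrite('pics/topN.png',T);cv2.imwrite('pics/sideN.png',S)
for n,im,box in(('top',T,(338,186,360,208)),('side',S,(270,180,292,200))):
    x0,y0,x1,y1=box
    for nm in (cv2.imread(f'pics/{n}0.png'),im):
        c=nm[y0:y1,x0:x1].astype(int); g=c.min(2); m=(g>150); ys,xs=np.nonzero(m); print(n,m.sum(),xs.mean()+x0 if m.any() else 0,ys.mean()+y0 if m.any() else 0)
print(proj('top',FO+Fr.apply([.07,0,.044])),proj('side',FO+Fr.apply([.07,0,.044])))
E
python3 catch.py
```

```text
top 3 348.6666666666667 196.0
top 32 341.15625 205.53125
side 242 280.21487603305786 186.05785123966942
side 62 273.33870967741933 185.19354838709677
[345.9338488 196.9785102] [280.51567119 189.94116801]
```

Emit:
step_arm --targets "-1 -0.001 0.001 0.004 -0.02 -0.015 0;-1 -0.002 0.002 0.008 -0.04 -0.03 0;-1 -0.002 0.002 0.012 -0.053 -0.041 0;-1 -0.002 0.002 0.016 -0.053 -0.041 0;-1 -0.002 0.002 0.016 -0.053 -0.041 0"

```text
clock: 9.75
eef_pos: [0.4304, -0.2817, 0.0326]
tool_rot: [0.437, 0.893, -0.046, 0.095]
ft_force: [3.3, -3.3, -8.3]
grip_width: 0.0265
grasp_force: 61.2
```

```bash
python3 st.py
```

```text
[11.8  0.2 32.6] F [ 4.6  0.6 -8.3] M [ 0.31 -0.1   0.08] lean 12.07
```

Emit:
step_arm --targets "-1 0 0 0.003 0 0 0;-1 0 0 0.006 0 0 0;-1 0 0 0.006 0 0 0;-1 0 0 0.006 0 0 0"

```text
clock: 10.08
eef_pos: [0.4303, -0.2818, 0.0335]
tool_rot: [0.437, 0.893, -0.046, 0.094]
ft_force: [9.3, -7.6, -22.4]
grip_width: 0.0266
grasp_force: 63.4
```

```bash
python3 st.py; python3 look.py c6
```

```text
[11.8  0.  33.5] F [ 11.7   2.7 -22.4] M [ 0.6  -0.74  0.24] lean 11.95
```

Lifting now meets firm resistance (22 N over about 1 mm), so the catch holds the card. I'll relax to neutral, open and retreat along the tool axis.

Emit:
step_arm --targets "-1 0.001 -0.001 -0.005 0 0 0;-1 0.001 -0.001 -0.009 0 0 0;-1 0.001 -0.001 -0.009 0 0 0;-0.1 0.001 -0.001 -0.009 0 0 0;0.1 0.001 -0.001 -0.009 0 0 0;0.1 0.001 -0.001 -0.009 0 0 0;0.1 0.001 -0.001 -0.009 0 0 0;0.1 0.001 -0.001 -0.009 0 0 0"

```text
clock: 10.85
eef_pos: [0.4314, -0.2829, 0.032]
tool_rot: [0.437, 0.893, -0.046, 0.095]
ft_force: [0.6, -0.1, 0.2]
grip_width: 0.0468
grasp_force: 0.0
```

Emit:
step_arm --targets "0.1 -0.004 0.005 0.03 0 0 0;0.1 -0.01 0.013 0.08 0 0 0;0.1 -0.018 0.023 0.14 0 0 0;0.1 -0.05 0.05 0.2 0 0 0;0.1 -0.1 0.1 0.25 0 0 0;0.1 -0.15 0.15 0.28 0 0 0;0.1 -0.2 0.2 0.3 0 0 0;0.1 -0.2 0.22 0.3 0 0 0;0.1 -0.2 0.22 0.3 0 0 0"

```text
clock: 11.6
eef_pos: [0.3307, -0.1716, 0.183]
tool_rot: [0.437, 0.893, -0.046, 0.096]
ft_force: [0.4, 0.4, 0.3]
grip_width: 0.047
grasp_force: 0.0
```

```bash
python3 st.py; python3 look.py c7; python3 - <<'E'
from meas import *
T=bot.camera('top')[:,:,::-1].copy();S=bot.camera('side')[:,:,::-1].copy()
for n,im,box,o in(('top',T,(310,180,365,232),[.42296,-.27859]),('side',S,(265,185,310,225),[.42246,-.27311])):
    R_,W=rect(im,box,(30,70,60),(85,255,255),n,.021); w=np.array(R_[0])/1000-o; print(n,R_,(Fr.inv().apply([*w,0])*1000).round(1))
E
```

```text
[-136.3  -11.   183. ] F [-0.   0.6  0.3] M [ 0.01  0.2  -0.05] lean 12.19
top ((426.75201416015625, -280.91778564453125), (60.785099029541016, 120.28448486328125), 37.58460235595703) [4.2 1.6 0. ]
side ((428.2350769042969, -279.2671813964844), (61.15156173706055, 119.38423156738281), 38.14939498901367) [8.4 0.8 0. ]
```

View pics/c7.png

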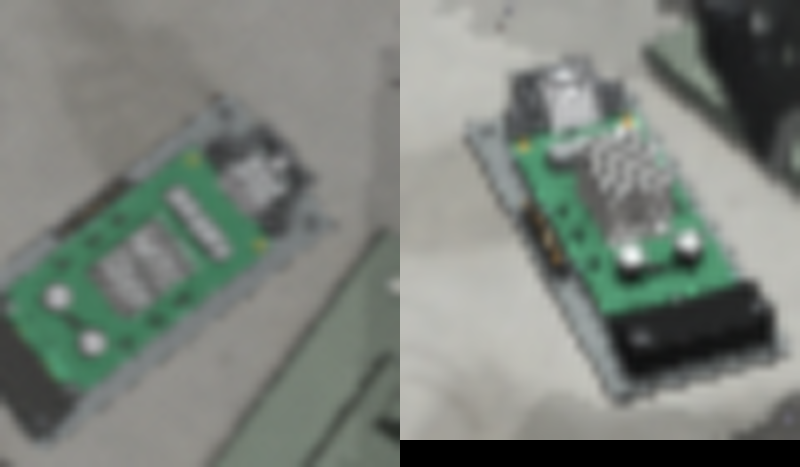

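The last picture shows the card flat between the socket and catch, parallel to the plate, with the nose over the free edge at about (235,190). As a quick numeric check, I'll compare the catch's position with the first picture.

```bash
python3 - <<'E'
from h import *
for n,c in(('top',(349,196)),('side',(281,188))):
    A=cv2.resize(cv2.imread(f'pics/{n}0.png'),None,fx=8,fy=8,interpolation=2);B=cv2.resize(bot.camera(n)[:,:,::-1].copy(),None,fx=8,fy=8,interpolation=2)
    x,y=c[0]*8,c[1]*8; t=A[y-44:y+44,x-44:x+44]; r=cv2.matchTemplate(B[y-84:y+84,x-84:x+84],t,5); _,v,_,l=cv2.minMaxLoc(r); print(n,v,(np.array(l)-40)/8)
    print(proj(n,FO+Fr.apply([.075,0,.04]))-proj(n,FO+Fr.apply([.065,0,.04])))
E
```

```text
top 0.9866023063659668 [0. 0.]
[ 2.55442336 -1.97810325]
side 0.9997454881668091 [0. 0.]
[-1.06493491 -1.75703231]
```

The catch hasn't shifted from its home position in either view, so I'm handing the job in.

```bash
python3 -c "
from workcell import bot
print(bot.job_done())"
```

```text
the job is handed in; nothing more can be done
None
```

The power card is hooked under the socket lip, lying flat with the catch home over its free edge and released; I handed the job in at about 12 s, but no verdict was returned.

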